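Release a locked spindle and present it upright

ROBOT

A 7-joint arm with a two-finger parallel gripper is mounted at the origin on a cart in front of the work surface, level with it; the furniture and walls round the work are solid. World frame = base frame: x ahead of the robot, y to its left, z up, the work surface at z = 0. Lengths are in m, angles in rad, forces in N, time in s.
With the tool pointing down it reaches from about 0.4 to 0.875 m from the base axis. Payload 6.5 kg.
Tool frame: the origin (TCP) lies at the very end of the fingers, on their centre line; the grasp point (between the pads) lies 19 mm behind it (arm.grip_point_offset is the distance from the TCP to the grasp point, in m); z points along the fingers, y is the line along which they close (so a half turn about z gives the same grasp; the last joint's range is limited). The gripper opens to 88 mm and grips with 3 to 60 N. Pads are 18 mm wide; open, the fingers measure 123 mm over their backs; the gripper's body (75 mm by 187 mm) begins 45 mm behind the grasp point.
Start: joints at [-1.365, 0.536, -0.004, 1.538, 0.003, 1.067, -0.071], TCP at [0.174, 0.626, 0.239] pointing down, gripper open.
Joint ranges: [-2.7, 2.7], [-0.37, 2.16], [-1.27, 1.26], [0.24, 2.4], [-1.31, 4.45], [0.19, 1.91], [-2.76, 2.76]. Speed limits (rad/s): [2.39, 2.39, 3.14, 3.14, 3.14, 3.14, 3.14].

INTERFACE

Orientations are given as a rotation vector (axis times angle).
In Python, from bench import arm gives the robot as it stands.
- The arm moves only by the tool step_arm, never from a script. Its argument "steps" is a list of rows, each a list of 6 numbers: the shift along the tool's x, y, z in m, then the turn, a rotation vector about the tool's x, y, z in degrees. In form: [[tx, ty, tz, ax, ay, az], ...]. A call has 1 to 20 rows; each row shifts and turns the commanded pose from where the row before left it, along the tool's axes as they then stand; what a row does not reach is not made up. A row lasts 1/12 s, in which the tool goes at most 41.7 mm and 7.16 degrees, less where a joint would pass 70% of its speed; a pose out of reach is approached as far as the arm can. A call with a gripper value outside its range is refused whole. "claw" is the opening, from 0 (shut) to 1 (fully open), set as the call begins (left out, the last holds). The fingers move at their own pace and stop on an object; "newtons" is the grip in N (left out, the last holds). Time passes only in rows, so rows that do not move let the fingers close. It gives the time, the measured TCP pose, the force, the opening and the grip force at its end, in the units of the state.
- arm.observe(): the state, without advancing time (a new reading comes with each control period).
- arm.capture(name): name is "scene" or "side" or "wrist"; returns a dict with "img" (420x560x3 uint8, blue, green, red), "fx", "fy", "cx", "cy" (pixels), "R" (3x3) and "t" (3): a world point X has camera coordinates R X + t. Camera axes: x right, y down, z forward; pixel columns grow to the right and rows downward; lengths in m; the calibration is good to about 2 mm. A picture is of the moment at which its call begins. There is no depth.
- arm.close_job(): hands the job in; it is judged then, once.
The state is a dict: "time_s": time; "joint_positions": joint angles; "joint_velocities": joint speeds; "tau": joint torques, N m; "eef_pos": TCP position; "tcp_rot": TCP orientation; "wrist_force": force on the tool from outside, world axes, zero at the start; "wrist_torque": the same for the moment, N m; "grip_width": opening from 0.0 (shut) to 1.0 (fully open); "grip_force": force on a finger pad.
Only numpy, scipy, OpenCV 4.12 (cv2) and the standard library are available. Lean on these libraries where they do the work, as an engineer would, in place of code of your own. Each camera call takes 0.05 s, during which the arm holds its last target. There are 200 camera calls.

TASK

Take the mallet from its rest, knock the release pin next to the spindle with the three-jawed head fully down to its stop (touch the pin with the mallet only), and put the mallet back in its rest as it was. Then draw that spindle out of its leaning socket and present it for inspection: finish while holding it still in the gripper, upright with the jaws up, its lower end at least 12 cm above the bench and touching nothing else. Leave the disc-headed spindle locked in its socket and do not disturb the other things.

Things in the scene. Friction and masses are not known exactly. Their poses are not given: they have to be found in the camera images.
- mallet: Loose mallet, 300 g, in its rest. Origin: centre of the lower face of its head; z up. Head: cylinder 38 mm across, 64 high. Wooden handle runs level to its own -x, 20 mm wide (y), 24 high, centre line 32 mm above the origin, end at x = -138 mm. Grip across the handle close to the head (x = -40 to -55 mm).
- rest: Plywood mallet rest, fixed. Origin: at bench height under the head's place; z up. Base 60 mm wide, 8 thick, x +30 to -135 mm; the head stands on it at x = y = 0 (mallet origin 8 mm above this one, same yaw); the handle's end lies in a 32 mm wide notch of a post at x = -117 mm, 47 mm high.
- socket_jaw: Grey base with leaning aluminium tube, holds the three-jawed spindle. Fixed. Origin: bench height, under the base plate (90 mm in x, y -45 to 85); z up. Square tube (32 mm outside, 16 inside) leans 45 deg to its own +x; axis from (-25,0,24) to its mouth (17,0,66) mm. Latch housing 44x34x94 mm at (26,52) carries the pin; a bolt lies over the spindle's collar until the pin is down.
- pin_jaw: Release pin of the three-jawed spindle's socket, steel. Origin: centre of its flat top (20 mm across), at (26,52,114.5) mm in the socket's frame while up; slides straight down 14 mm to a stop (then 100.5). Takes 4 to 6 N, stays where driven.
- rod_jaw: The spindle to draw: loose, steel, 180 g, leaning in the tube. Origin: centre of its lower end; +z along the shaft to the head. Shaft 14 mm diameter, bare for gripping 65 to 155 mm from the lower end; collar 34 mm across at 54 to 62 mm sits on the tube's mouth. Head: three jaws round the axis, 33 mm across, 160 to 197 mm from the lower end.
- socket_disc: Like the other socket, left or right of it; holds the disc-headed spindle. Fixed. Origin: bench height, under the base plate (90 mm in x, y -45 to 85); z up. Square tube (32 mm outside, 16 inside) leans 45 deg to its own +x; axis from (-25,0,24) to its mouth (17,0,66) mm. Latch housing 44x34x94 mm at (26,52) carries the pin; a bolt lies over the spindle's collar until the pin is down.
- pin_disc: Release pin of the disc-headed spindle's socket, to be left up. Origin: centre of its flat top (20 mm across), at (26,52,114.5) mm in the socket's frame while up; slides straight down 14 mm to a stop (then 100.5). Takes 4 to 6 N, stays where driven.
- rod_disc: The spindle to leave: loose, steel, 180 g, leaning in the tube. Origin: centre of its lower end; +z along the shaft to the head. Shaft 14 mm diameter, bare for gripping 65 to 155 mm from the lower end; collar 34 mm across at 54 to 62 mm sits on the tube's mouth. Head: flat disc, 44 mm across, top at 173 mm.
- star_knob: Bystander, loose: black star knob 30 mm.
- marker: Bystander, loose: marker pen, 132 mm long.
- air_cap: Bystander, loose: grey air cap, 32 mm across.
- paint_nozzle: Bystander, loose: small brass nozzle 25 mm.
- hex_key: Bystander, loose: black hex key 89 mm.

How it is judged:
By the outcome, as a careful person would: the job done as asked, in the order asked, and still so for the second after the job is handed in, while the arm keeps its last pose, push and grip.
It also fails if it takes over 72 s, if anything falls off the work surface, if the arm or the gripper's body presses on something with over 40 N, if the wrist force passes 120 N, or if a joint passes its speed limit or range.

## Working session

There is one attempt and no reset: what is moved stays moved. The work goes in short steps, Python scripts to look and compute and a tool call to move; the robot and the scene stay as the last step left them, time stands still between calls to the robot, and variables do not carry over. Pictures are saved under pics/ and viewed, at most 10 in all, crops included, and the job is handed in when it is done.

Besides the shell and the picture viewer there is one more tool, called after ">>>" as name(argument=value, ...) on one line, values as JSON. step_arm: Moves the arm, as the interface text tells. Its arguments: {"type":"object","properties":{"steps":{"type":"array","items":{"type":"array","items":{"type":"number"}}},"claw":{"type":"number"},"newtons":{"type":"number"}},"required":["steps"]}

```bash
ls; mkdir -p pics; python3 - <<'E'
from bench import arm
import cv2,numpy as np
print(arm.observe())
for n in ["scene","side"]:
    c=arm.capture(n); cv2.imwrite(f"pics/{n}0.png",c["img"]); np.savez(f"{n}0.npz",**c)
    print(n,c["fx"],c["fy"],c["cx"],c["cy"],(-np.array(c["R"]).T@c["t"]).round(3),np.array(c["R"]).round(2).tolist())
E
```

```text
pics
{'time_s': 0.0, 'joint_positions': array([-1.3652181 ,  0.53717126, -0.00439905,  1.53884883,  0.00262888,
        1.06730187, -0.07119924]), 'joint_velocities': array([-0.00057312,  0.00025591, -0.00121341,  0.00030969, -0.00087734,
       -0.00097043,  0.00155382]), 'tau': array([ 1.32173104e-04, -5.70995486e+01,  9.90747884e-01, -2.51614934e+01,
       -5.62852586e-02,  1.79146486e-02,  1.68013667e-04]), 'eef_pos': array([0.17437369, 0.62554383, 0.23784564]), 'tcp_rot': array([-4.25505183e-01, -3.11257972e+00,  2.70680727e-03]), 'wrist_force': array([0.12627703, 0.25546935, 0.34905942]), 'wrist_torque': array([ 0.01308129,  0.06543992, -0.00521797]), 'grip_force': 0.0, 'grip_width': 1.0012082587153053}
scene 429.1055718715778 429.1055718715778 283.09714153064726 205.2266386950424 [-0.104 -0.448  0.85 ] [[0.71, -0.7, 0.01], [-0.47, -0.5, -0.73], [0.52, 0.52, -0.68]]
side 460.2712905875731 460.2712905875731 285.6195823422685 208.42255201511793 [1.346 0.281 1.362] [[-0.17, 0.99, 0.01], [0.82, 0.14, -0.56], [-0.55, -0.08, -0.83]]
```

View pics/scene0.png

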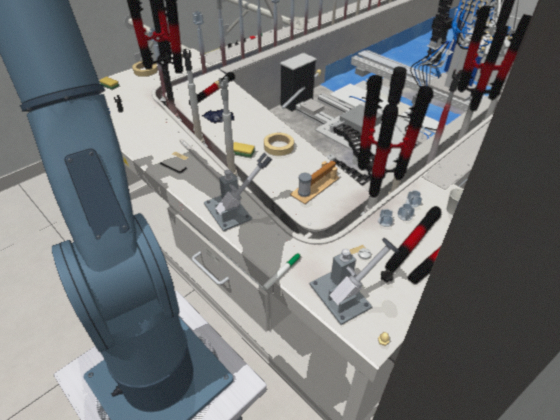

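View pics/side0.png

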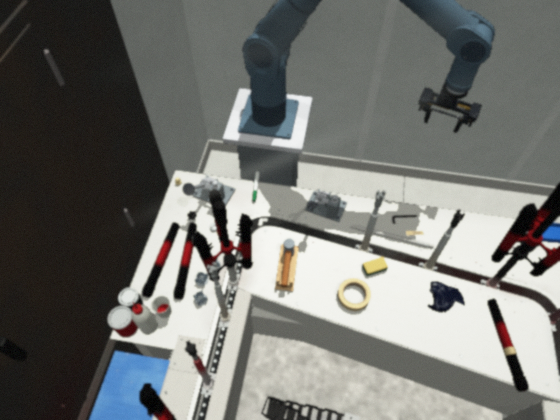

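The scene view shows two sockets, near (228,205) and (342,290), and the mallet in its rest at (315,182). In the side view the sockets are near (326,205) and (212,190), and the mallet is at (288,262). I'll zoom in.

```bash
python3 - <<'E'
import cv2,numpy as np
a=cv2.imread("pics/scene0.png");b=cv2.imread("pics/side0.png")
z=lambda i,x,y,w,h:cv2.resize(i[y:y+h,x:x+w],(400,300),interpolation=cv2.INTER_CUBIC)
cv2.imwrite("pics/z1.png",np.vstack([np.hstack([z(a,195,140,100,75+15),z(a,300,230,100,90)]),np.hstack([z(b,290,175,80,60),z(b,170,170,80,60)])]))
c=cv2.resize(a[150:210,280:360],(400,300),interpolation=cv2.INTER_CUBIC)
d=cv2.resize(b[235:295,255:335],(400,300),interpolation=cv2.INTER_CUBIC)
cv2.imwrite("pics/z2.png",np.hstack([c,d]))
E
```

```text
(no output)
```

View pics/z1.png

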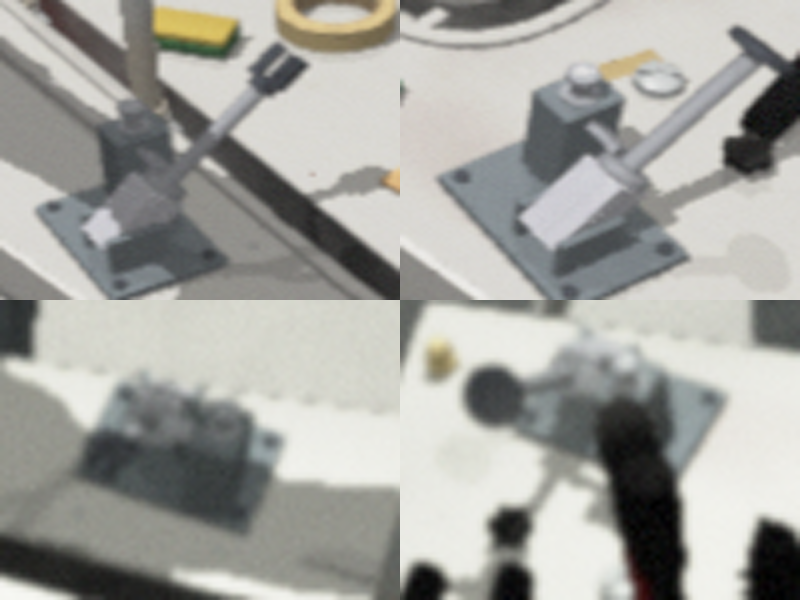

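View pics/z2.png

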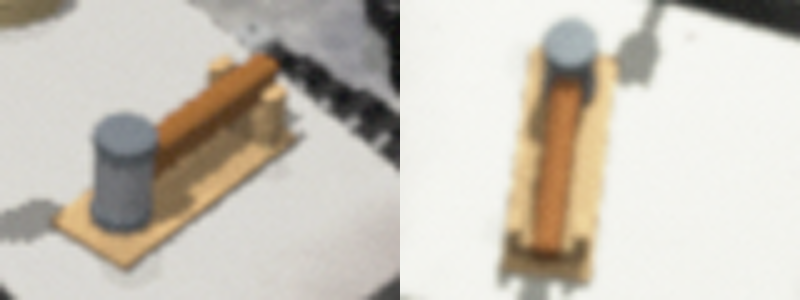

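```bash
cat > h.py <<'E'
import numpy as np,cv2
from scipy.spatial.transform import Rotation as Ro
def ray(c,u,v):
    R=np.array(c["R"]);t=np.array(c["t"]);o=-R.T@t
    d=R.T@np.array([(u-c["cx"])/c["fx"],(v-c["cy"])/c["fy"],1.]);return o,d/np.linalg.norm(d)
def plane(c,u,v,z):
    o,d=ray(c,u,v);return o+d*(z-o[2])/d[2]
def tri(*obs):
    A=np.zeros((3,3));b=np.zeros(3);L=[]
    for c,u,v in obs:
        o,d=ray(c,u,v);P=np.eye(3)-np.outer(d,d);A+=P;b+=P@o;L.append((o,P))
    X=np.linalg.solve(A,b);return X,[float(np.linalg.norm(P@(X-o))) for o,P in L]
def proj(c,X):
    p=np.array(c["R"])@X+np.array(c["t"]);return np.array([c["fx"]*p[0]/p[2]+c["cx"],c["fy"]*p[1]/p[2]+c["cy"]])
E
python3 - <<'E'
from h import *
np.set_printoptions(precision=4,suppress=True)
s=dict(np.load("scene0.npz"));d=dict(np.load("side0.npz"))
print("mallet top",tri((s,305.4,176.6),(d,289,243.6)),plane(s,305.4,176.6,.072),plane(d,289,243.6,.072))
print("handle end",plane(s,333.6,162,.052),plane(d,284.8,285,.052))
print("pinjaw",tri((s,228,172),(d,335.6,197)),plane(s,228,172,.1145),plane(d,335.6,197,.1145))
for p in [(204.5,203.6),(223.75,229.1),(252,218.6)]: print("S",plane(s,*p,.008))
for p in [(316,191),(307,208),(339.4,221),(346.6,201.4)]: print("D",plane(d,*p,.008))
print("jaw tip",plane(s,195+283/4,140+60/3.333,.15))
E
```

```text
mallet top (array([0.6188, 0.1843, 0.0675]), [0.00046927780806102146, 0.0004692778080609934]) [0.6147 0.1801 0.072 ] [0.621 0.185 0.072]
handle end [0.747  0.1854 0.052 ] [0.7564 0.1945 0.052 ]
pinjaw (array([0.44  , 0.3113, 0.1092]), [0.0010903285640672161, 0.0010903285640672577]) [0.4364 0.3047 0.1145] [0.4429 0.312  0.1145]
S [0.3743 0.3472 0.008 ]
S [0.3508 0.2298 0.008 ]
S [0.4327 0.2074 0.008 ]
D [0.3516 0.2415 0.008 ]
D [0.4312 0.2197 0.008 ]
D [0.4656 0.3387 0.008 ]
D [0.3782 0.3557 0.008 ]
jaw tip [0.5223 0.2454 0.15  ]
```

```bash
python3 - <<'E'
from h import *
np.set_printoptions(precision=3,suppress=True)
s=dict(np.load("scene0.npz"));d=dict(np.load("side0.npz"))
print("post bases D",plane(d,363,247,0),plane(d,432,265,0))
print("S base",plane(s,232,182,0),plane(s,197,138,0))
print("post1 top",tri((s,225,82),(d,380,195)),"post2 top",tri((s,186,55),(d,460,212)))
print("red tool",tri((s,375,190),(d,220,262)),tri((s,398,75),(d,215,200)))
print("big redblack",tri((s,165,90),(d,500,245)))
print("side clamp post", plane(d,222,318,0), plane(s,375,190,0.0), plane(d,245,265,0))
E
```

```text
post bases D [0.55  0.428 0.   ] [0.579 0.659 0.   ]
S base [0.498 0.375 0.   ] [0.561 0.642 0.   ]
post1 top (array([0.545, 0.431, 0.295]), [0.0007451689633153064, 0.0007451689633153516]) post2 top (array([0.568, 0.652, 0.294]), [0.004527831523016685, 0.00452783152301674])
red tool (array([ 0.717, -0.005,  0.073]), [0.013131622028224491, 0.013131622028224344]) (array([0.717, 0.009, 0.409]), [0.0035058664838282833, 0.003505866483828272])
big redblack (array([0.557, 0.819, 0.125]), [0.015462820223192255, 0.015462820223192283])
side clamp post [0.874 0.02  0.   ] [0.788 0.049 0.   ] [0.685 0.05  0.   ]
```

```bash
python3 - <<'E'
import cv2,numpy as np
a=cv2.imread("pics/scene0.png");b=cv2.imread("pics/side0.png")
cv2.imwrite("pics/z3.png",np.hstack([cv2.resize(a[30:240,80:290],(400,400),interpolation=2),cv2.resize(b[160:320,320:480],(400,400),interpolation=2)]))
E
```

```text
(no output)
```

View pics/z3.png

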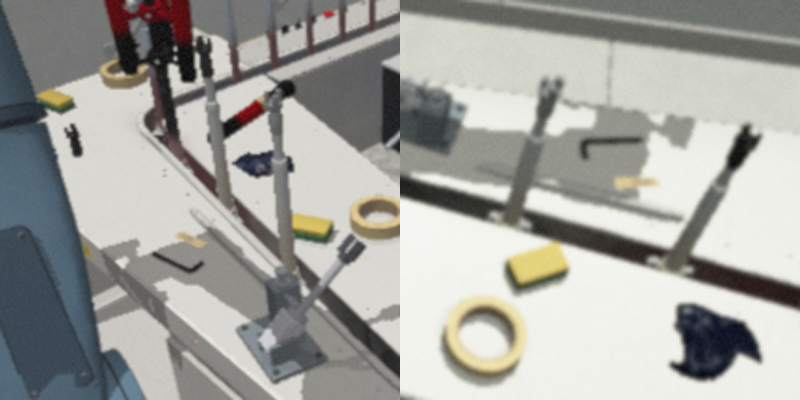

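The posts stand at (0.55,0.43) and (0.57,0.65), up to z = 0.295, and a red tool hangs near (0.72,0.0). The jaw spindle is in the left socket. I'll go above the mallet, passing high.

```bash
cat >> h.py <<'E'
np.set_printoptions(precision=4,suppress=True)
def need(pos,tz,ty):
    "tool-frame shift (before turning, mm), turn (deg), shift expressed after turning"
    from bench import arm
    s=arm.observe();R=Ro.from_rotvec(s["tcp_rot"]).as_matrix();p=np.array(s["eef_pos"])
    tz=np.array(tz,float);tz/=np.linalg.norm(tz);ty=np.array(ty,float);ty-=tz*(ty@tz);ty/=np.linalg.norm(ty)
    T=np.column_stack([np.cross(ty,tz),ty,tz])
    print("t",round(s["time_s"],2),"p",p,"F",s["wrist_force"],"q",np.array(s["joint_positions"]))
    print("shift mm",(R.T@(np.array(pos)-p)*1000).round(1),"turn deg",np.degrees(Ro.from_matrix(R.T@T).as_rotvec()).round(1),"shift after turn",(T.T@(np.array(pos)-p)*1000).round(1))
def bear(a): a=np.radians(a);return [np.cos(a),np.sin(a),0]
E
python3 -c "
from h import *
need([.45,.28,.36],[0,0,-1],bear(-86.5))
need([.63,.186,.30],[0,0,-1],bear(-86.5))
need([.63,.186,.30],[0,0,-1],bear(93.5))"
```

```text
t 0.1 p [0.1744 0.6256 0.2379] F [-0.1772 -0.4536  0.4149] q [-1.3652  0.5371 -0.0044  1.5387  0.0026  1.0673 -0.0712]
shift mm [-358.3 -259.1 -121.6] turn deg [ -0.    0.1 160.9] shift after turn [ 254.   361.8 -122.1]
t 0.1 p [0.1744 0.6256 0.2379] F [-0.1772 -0.4536  0.4149] q [-1.3652  0.5371 -0.0044  1.5387  0.0026  1.0673 -0.0712]
shift mm [-556.9 -301.3  -61.5] turn deg [ -0.    0.1 160.9] shift after turn [427.9 466.6 -62.1]
t 0.1 p [0.1744 0.6256 0.2379] F [-0.1772 -0.4536  0.4149] q [-1.3652  0.5371 -0.0044  1.5387  0.0026  1.0673 -0.0712]
shift mm [-556.9 -301.3  -61.5] turn deg [ -0.1  -0.  -19.1] shift after turn [-427.9 -466.6  -62.1]
```

>>> step_arm(steps=[[0, 0, -0.03, 0, 0, 0], [0, 0, -0.03, 0, 0, 0], [0, 0, -0.03, 0, 0, 0], [0, 0, -0.03, 0, 0, 0], [-0.024, -0.017, 0, 0, 0, 0], [-0.024, -0.017, 0, 0, 0, 0], [-0.024, -0.017, 0, 0, 0, 0], [-0.024, -0.017, 0, 0, 0, 0], [-0.024, -0.017, 0, 0, 0, 0], [-0.024, -0.017, 0, 0, 0, 0], [-0.024, -0.017, 0, 0, 0, 0], [-0.024, -0.017, 0, 0, 0, 0], [-0.024, -0.017, 0, 0, 0, 0], [-0.024, -0.017, 0, 0, 0, 0], [-0.024, -0.017, 0, 0, 0, 0], [-0.024, -0.017, 0, 0, 0, 0], [-0.024, -0.017, 0, 0, 0, 0], [-0.024, -0.017, 0, 0, 0, 0], [-0.024, -0.017, 0, 0, 0, 0], [0, 0, 0, 0, 0, 0]], claw=1.0)

```text
time_s: 1.77
eef_pos: [0.4566, 0.2778, 0.3586]
tcp_rot: [0.439, 3.109, -0.004]
wrist_force: [1.4, -0.1, 0.2]
grip_width: 1.0
grip_force: 0.0
```

```bash
python3 -c "
from h import *
need([.63,.186,.30],[0,0,-1],bear(-86.5))
from bench import arm
c=arm.capture('wrist');cv2.imwrite('pics/w1.png',c['img']);np.savez('w1.npz',**c)
print(c['fx'],c['cx'],c['cy'],-np.array(c['R']).T@c['t'],np.array(c['R']))"
```

```text
t 1.77 p [0.4566 0.2778 0.3586] F [ 1.3661 -0.0936  0.1726] q [-0.8089  0.2252  0.212   1.7043 -0.0465  1.2175  0.7043]
shift mm [-191.9  -40.    59.2] turn deg [  0.2   0.2 160.4] shift after turn [167.5 102.2  58.6]
376.575217142533 279.2780651636782 211.0171994167227 [0.3866 0.2969 0.5044] [[ 0.2769  0.9609 -0.0022]
 [ 0.9225 -0.2652  0.2804]
 [ 0.2688 -0.0797 -0.9599]]
```

View pics/w1.png

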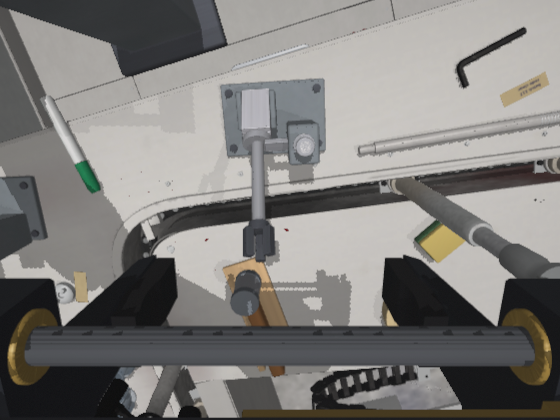

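The wrist view shows the jaw socket plate with corners at about (221,84), (325,79) and (326,163). The pin top is at (304,147), the shaft runs from (258,140) to (259,225), the jaws are at (259,240) and the mallet head is at (246,290).

```bash
python3 - <<'E'
from h import *
c=dict(np.load("w1.npz"));s=dict(np.load("scene0.npz"));d=dict(np.load("side0.npz"))
for n,p,z in [("TL",(221,84),.008),("TR",(325,79),.008),("BR",(326,163),.008),("pin",(304,147),.1145),("collar/mouth",(258,141),.07),("jaw tip",(259,251),.16)]: print(n,plane(c,*p,z))
P,e=tri((c,304,147),(s,228,172),(d,335.6,197));print("pin3",P,e)
for yaw in (-13,-14,-15,-16,-12):
    R=Ro.from_euler("z",yaw,degrees=True).as_matrix()
    for P in (plane(c,304,147,.1145),):
        o=P-R@[.026,.052,.1145]
        m=[R@v+o for v in ([.017,0,.066],[.017+.0566*.0,0,.066],[-.045,-.045,.008],[-.045,.085,.008],[.045,.085,.008],[.017+.0707,0,.066+.0707],[.017+.101,0,.066+.101])]
        print(yaw,o,[proj(c,x).round(0).tolist() for x in (m[0],*m[2:])])
E
```

```text
TL [0.3464 0.2314 0.008 ]
TR [0.3767 0.3578 0.008 ]
BR [0.479  0.3334 0.008 ]
pin [0.4369 0.3079 0.1145]
collar/mouth [0.4216 0.2605 0.07  ]
jaw tip [0.5169 0.2378 0.16  ]
pin3 [0.4389 0.3099 0.1094] [0.0022587307575484966, 0.0011182637270269293, 0.002262008517120097]
-13 [ 0.3999  0.2631 -0.    ] [[256.0, 137.0], [219.0, 84.0], [323.0, 78.0], [325.0, 151.0], [256.0, 213.0], [257.0, 252.0]]
-14 [0.3991 0.2637 0.    ] [[256.0, 136.0], [220.0, 83.0], [324.0, 79.0], [324.0, 151.0], [255.0, 212.0], [255.0, 251.0]]
-15 [ 0.3984  0.2644 -0.    ] [[256.0, 135.0], [221.0, 81.0], [325.0, 79.0], [324.0, 152.0], [254.0, 212.0], [253.0, 251.0]]
-16 [ 0.3976  0.2651 -0.    ] [[256.0, 134.0], [222.0, 80.0], [326.0, 80.0], [324.0, 152.0], [253.0, 211.0], [252.0, 250.0]]
-12 [0.4007 0.2624 0.    ] [[256.0, 137.0], [218.0, 86.0], [322.0, 78.0], [325.0, 150.0], [258.0, 214.0], [259.0, 253.0]]
```

>>> step_arm(steps=[[-0.01, 0, 0, 0, 0, 7], [0, 0, 0, 0, 0, 7], [0, 0, 0, 0, 0, 7], [0, 0, 0, 0, 0, 7], [0, 0, 0, 0, 0, 7], [0, 0, 0, 0, 0, 7], [0, 0, 0, 0, 0, 7], [0, 0, 0, 0, 0, 7], [0, 0, 0, 0, 0, 7], [0, 0, 0, 0, 0, 7], [0, 0, 0, 0, 0, 7], [0, 0, 0, 0, 0, 7], [0, 0, 0, 0, 0, 7], [0, 0, 0, 0, 0, 7], [0, 0, 0, 0, 0, 7], [0, 0, 0, 0, 0, 7], [0, 0, 0, 0, 0, 7], [0, 0, 0, 0, 0, 7], [0, 0, 0, 0, 0, 7], [0, 0, 0, 0, 0, 7]])

```text
time_s: 3.48
eef_pos: [0.4614, 0.2824, 0.3584]
tcp_rot: [-3.072, -0.658, 0.001]
wrist_force: [0.6, 0.2, 0.1]
grip_width: 1.0
grip_force: 0.0
```

>>> step_arm(steps=[[0, 0, 0, 0, 0, 7], [0, 0, 0, 0, 0, 7], [0, 0, 0, 0, 0, 6], [0.02, 0.02, 0, 0, 0, 0], [0.02, 0.02, 0, 0, 0, 0], [0.02, 0.02, 0, 0, 0, 0], [0.02, 0.02, 0, 0, 0, 0], [0.02, 0.02, 0, 0, 0, 0], [0.02, 0, 0.02, 0, 0, 0], [0.02, 0, 0.02, 0, 0, 0], [0.02, 0, 0.02, 0, 0, 0], [0, 0, 0, 0, 0, 0]])

```text
time_s: 4.48
eef_pos: [0.6293, 0.195, 0.2931]
tcp_rot: [3.137, 0.123, -0.01]
wrist_force: [-1.9, -0.1, -0.8]
grip_width: 0.997
grip_force: 0.0
```

```bash
python3 -c "
from h import *
need([.667,.187,.15],[0,0,-1],bear(-86.5))
from bench import arm
c=arm.capture('wrist');cv2.imwrite('pics/w2.png',c['img']);np.savez('w2.npz',**c)"
```

```text
t 4.48 p [0.6293 0.195  0.2931] F [-1.9225 -0.068  -0.8049] q [-0.7711  0.5697  0.6212  1.4739 -0.3403  1.2142 -1.596 ]
shift mm [ 37.9  10.6 142.9] turn deg [0.1 0.4 1. ] shift after turn [ 37.2  10.3 143.1]
```

View pics/w2.png

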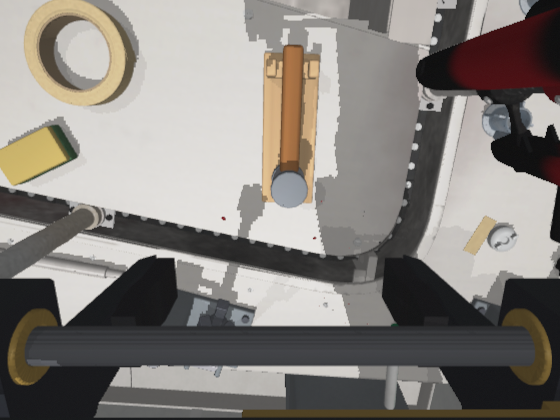

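The wrist view shows the mallet head top at (289,189) and the far end of the handle at (293,47). The rest base spans columns 263–320.

```bash
python3 - <<'E'
from h import *
c=dict(np.load("w2.npz"))
img=c["img"]; hsv=cv2.cvtColor(img,cv2.COLOR_BGR2HSV)
# handle mask: dark orange
m=cv2.inRange(hsv,(3,120,50),(14,255,200)); m[:, :255]=0; m[:,330:]=0; m[210:]=0
n,l,st,_=cv2.connectedComponentsWithStats(m);k=1+np.argmax(st[1:,4]);print("handle bb",st[k])
pts=[]
for v in range(60,165,5):
    u=np.where(l[v]==k)[0]
    if len(u): pts.append(plane(c,(u.min()+u.max())/2,v,.052)[:2]); w=np.linalg.norm(plane(c,u.max()+.5,v,.052)-plane(c,u.min()-.5,v,.052))
pts=np.array(pts);vx,vy,x0,y0=cv2.fitLine(pts.astype(np.float32),cv2.DIST_HUBER,0,.001,.001).ravel()
print("axis dir",np.degrees(np.arctan2(vy,vx)),"pt",x0,y0,"width",w)
g=cv2.inRange(hsv,(95,30,60),(125,130,170));g[:,:255]=0;g[:,330:]=0;g[:150]=0;g[225:]=0
n,l2,st,_=cv2.connectedComponentsWithStats(g);k=1+np.argmax(st[1:,4]);cs,_=cv2.findContours((l2==k).astype(np.uint8),0,1);e=cv2.fitEllipse(max(cs,key=len));print(e)
H=plane(c,*e[0],.072);print("head",H, "diam",e[1][1]/c["fx"]*(-(np.array(c["R"]).T@c["t"])[2]-.072))
print("end top",plane(c,293,st[0][1]*0+46,.052))
E
```

```text
handle bb [ 280   45   23  126 2413]
axis dir 2.8769815 pt 0.6804395 0.18639386 width 0.01956621467709163Traceback (most recent call last):
  File "<stdin>", line 14, in <module>
    return _wrapfunc(a, 'argmax', axis=axis, out=out, **kwds)
    return bound(*args, **kwds)
ValueError: attempt to get argmax of an empty sequence
```

```bash
python3 - <<'E'
from h import *
c=dict(np.load("w2.npz"))
H=plane(c,289,189,.072);L=plane(c,271,189,.072);Rr=plane(c,307.5,189,.072);E=plane(c,293,45,.052)
print(H,np.linalg.norm(L-Rr),E,np.linalg.norm((E-H)[:2]))
d=np.array(bear(2.9));need(list((H+.048*d)[:2])+[.15],[0,0,-1],bear(-87.1))
g=H+.048*d;y=.1864+(g[0]-.6804)*np.tan(np.radians(2.9));print(g,y)
E
```

```text
[0.6157 0.1827 0.072 ] 0.036446867386617565 [0.7507 0.19   0.052 ] 0.1351843103647666
t 4.53 p [0.6287 0.1949 0.2954] F [-0.9838  0.8078  0.17  ] q [-0.7725  0.566   0.6224  1.4741 -0.339   1.216  -1.5969]
shift mm [ 34.8  12.2 145.2] turn deg [0.1 0.3 1.6] shift after turn [ 34.4  11.5 145.4]
[0.6637 0.1852 0.072 ] 0.1855526242874539
```

>>> step_arm(steps=[[0.02, 0.006, 0, 0, 0, 1.6], [0.015, 0.006, 0, 0, 0, 0], [0, 0, 0.03, 0, 0, 0], [0, 0, 0.03, 0, 0, 0], [0, 0, 0.03, 0, 0, 0], [0, 0, 0.03, 0, 0, 0], [0, 0, 0.03, 0, 0, 0], [0, 0, 0.025, 0, 0, 0], [0, 0, 0.02, 0, 0, 0], [0, 0, 0, 0, 0, 0], [0, 0, 0, 0, 0, 0]], claw=0.6)

```text
time_s: 5.45
eef_pos: [0.6646, 0.1853, 0.1042]
tcp_rot: [-3.14, -0.079, 0.002]
wrist_force: [0.2, -0.1, -0.0]
grip_width: 0.6
grip_force: 0.0
```

```bash
python3 -c "
from h import *
need([.664,.1855,.021],[0,0,-1],bear(-87.1))"
```

```text
t 5.45 p [0.6646 0.1853 0.1042] F [ 0.1511 -0.0737 -0.0049] q [-0.6664  0.8161  0.5249  1.5321 -0.4759  0.9241 -1.5076]
shift mm [-0.5 -0.2 83.2] turn deg [-0.   0.1 -0. ] shift after turn [-0.6 -0.3 83.2]
```

>>> step_arm(steps=[[0, 0, 0.02, 0, 0, 0], [0, 0, 0.02, 0, 0, 0], [0, 0, 0.018, 0, 0, 0], [0, 0, 0.015, 0, 0, 0], [0, 0, 0.01, 0, 0, 0], [0, 0, 0, 0, 0, 0], [0, 0, 0, 0, 0, 0]])

```text
time_s: 6.03
eef_pos: [0.6659, 0.1844, 0.0215]
tcp_rot: [-3.14, -0.078, -0.001]
wrist_force: [-0.6, 0.1, 0.0]
grip_width: 0.6
grip_force: 0.0
```

>>> step_arm(steps=[[0, 0, 0, 0, 0, 0], [0, 0, 0, 0, 0, 0], [0, 0, 0, 0, 0, 0], [0, 0, 0, 0, 0, 0], [0, 0, 0, 0, 0, 0], [0, 0, 0, 0, 0, 0], [0, 0, 0, 0, 0, 0], [0, 0, 0, 0, 0, 0]], claw=0.0, newtons=45)

```text
time_s: 6.7
eef_pos: [0.6658, 0.1845, 0.0211]
tcp_rot: [-3.14, -0.078, -0.001]
wrist_force: [0.7, 0.6, 3.0]
grip_width: 0.221
grip_force: 44.6
```

>>> step_arm(steps=[[0, 0, -0.01, 0, 0, 0], [0, 0, -0.02, 0, 0, 0], [0, 0, -0.03, 0, 0, 0], [0, 0, -0.03, 0, 0, 0], [0, 0, -0.03, 0, 0, 0], [0, 0, -0.03, 0, 0, 0], [0, 0, -0.03, 0, 0, 0], [0, 0, -0.03, 0, 0, 0], [0, 0, -0.03, 0, 0, -6], [-0.01, 0, 0, 0, 0, -7], [-0.01, 0, 0, 0, 0, -7], [-0.01, 0, 0, 0, 0, -7], [-0.01, 0, 0, 0, 0, -7], [0, 0, 0, 0, 0, -7], [0, 0, 0, 0, 0, -7], [0, 0, 0, 0, 0, -7], [0, 0, 0, 0, 0, -7], [0, 0, 0, 0, 0, -7], [0, 0, 0, 0, 0, -5], [0, 0, 0, 0, 0, 0]])

```text
time_s: 8.37
eef_pos: [0.6272, 0.1702, 0.2604]
tcp_rot: [-2.459, -1.955, 0.003]
wrist_force: [-0.1, 0.1, -3.1]
grip_width: 0.213
grip_force: 44.6
```

```bash
python3 -c "
from h import *
need([.449,.358,.20],[0,0,-1],bear(-13))"
```

```text
t 8.37 p [0.6272 0.1702 0.2604] F [-0.0879  0.0821 -3.1339] q [-0.5496  0.5303  0.3163  1.5294 -0.1762  1.1118 -0.423 ]
shift mm [ 142.8 -215.9   60.6] turn deg [-0.1  0.1 -0. ] shift after turn [ 142.9 -215.9   60.4]
```

>>> step_arm(steps=[[0.013, -0.02, 0, 0, 0, 0], [0.013, -0.02, 0, 0, 0, 0], [0.013, -0.02, 0, 0, 0, 0], [0.013, -0.02, 0, 0, 0, 0], [0.013, -0.02, 0, 0, 0, 0], [0.013, -0.02, 0, 0, 0, 0], [0.013, -0.02, 0, 0, 0, 0], [0.013, -0.02, 0, 0, 0, 0], [0.013, -0.02, 0, 0, 0, 0], [0.013, -0.02, 0, 0, 0, 0], [0.013, -0.016, 0, 0, 0, 0], [0, 0, 0.03, 0, 0, 0], [0, 0, 0.03, 0, 0, 0], [0, 0, 0.03, 0, 0, 0], [0, 0, 0, 0, 0, 0], [0, 0, 0, 0, 0, 0]])

```text
time_s: 9.7
eef_pos: [0.4494, 0.3583, 0.1699]
tcp_rot: [2.463, 1.949, -0.006]
wrist_force: [0.9, 0.1, -2.3]
grip_width: 0.221
grip_force: 44.6
```

```bash
python3 -c "
from h import *
need([.449,.358,.155],[0,0,-1],bear(-13))
from bench import arm
c=arm.capture('scene');np.savez('s1.npz',**c);d=arm.capture('side');np.savez('d1.npz',**d)
cv2.imwrite('pics/s1.png',np.hstack([cv2.resize(c['img'][110:230,170:290],(400,400),interpolation=2),cv2.resize(d['img'][155:235,290:370],(400,400),interpolation=2)]))"
```

```text
t 9.7 p [0.4494 0.3583 0.1699] F [ 0.8548  0.0663 -2.2998] q [-0.9305  0.502   0.2375  1.8091 -0.1502  0.8521 -0.8538]
shift mm [-0.3 -0.3 14.9] turn deg [-0.1  0.2 -0.3] shift after turn [-0.4 -0.3 14.9]
```

View pics/s1.png

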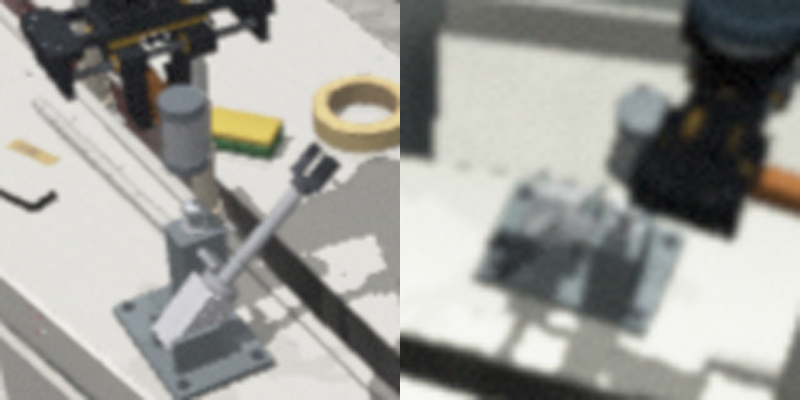

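Scene crop: the mallet head is directly above the pin. The head's top centre is at about (225,139) in full-image pixels and the pin is at (228,173).

```bash
python3 - <<'E'
from h import *
c=dict(np.load("s1.npz"))
print("head top",plane(c,225.2,139.4,.221)); print("bottom edge ctr",plane(c,170+184/3.333,110+155/3.333,.157))
print("pin",plane(c,170+193/3.333,110+207/3.333,.1145))
d=dict(np.load("d1.npz"));print("side head top",plane(d,290+640/5-80,155+103/5,.221))
E
```

```text
head top [0.4369 0.3042 0.221 ]
bottom edge ctr [0.4416 0.3179 0.157 ]
pin [0.4359 0.3045 0.1145]
side head top [0.4366 0.308  0.221 ]
```

>>> step_arm(steps=[[0, 0, 0.015, 0, 0, 0], [0, 0, 0.015, 0, 0, 0], [0, 0, 0.01, 0, 0, 0], [0, 0, 0.005, 0, 0, 0], [0, 0, 0.003, 0, 0, 0], [0, 0, 0.003, 0, 0, 0], [0, 0, 0.002, 0, 0, 0], [0, 0, 0.002, 0, 0, 0], [0, 0, 0, 0, 0, 0]], newtons=60)

```text
time_s: 10.55
eef_pos: [0.4507, 0.3599, 0.1161]
tcp_rot: [-2.461, -1.952, -0.002]
wrist_force: [0.2, -0.0, 0.6]
grip_width: 0.218
grip_force: 59.6
```

>>> step_arm(steps=[[0, 0, 0.001, 0, 0, 0], [0, 0, 0.001, 0, 0, 0], [0, 0, 0.001, 0, 0, 0], [0, 0, 0.001, 0, 0, 0], [0, 0, 0, 0, 0, 0]])

```text
time_s: 10.97
eef_pos: [0.4508, 0.3603, 0.1125]
tcp_rot: [-2.461, -1.952, -0.003]
wrist_force: [-0.8, 1.0, 7.3]
grip_width: 0.219
grip_force: 59.6
```

>>> step_arm(steps=[[0, 0, 0.001, 0, 0, 0], [0, 0, 0.001, 0, 0, 0], [0, 0, 0, 0, 0, 0]])

```text
time_s: 11.22
eef_pos: [0.4506, 0.361, 0.111]
tcp_rot: [-2.46, -1.952, -0.004]
wrist_force: [-1.5, 1.3, 11.5]
grip_width: 0.219
grip_force: 59.9
```

>>> step_arm(steps=[[0, 0, -0.01, 0, 0, 0], [0, 0, -0.02, 0, 0, 0], [0, 0, -0.03, 0, 0, 0], [0, 0, -0.03, 0, 0, 0], [0, 0, -0.03, 0, 0, 0], [0, 0, -0.03, 0, 0, 0], [0, 0, 0, 0, 0, 0]])

```text
time_s: 11.8
eef_pos: [0.4528, 0.3607, 0.2654]
tcp_rot: [-2.462, -1.951, -0.014]
wrist_force: [0.4, 0.1, -3.8]
grip_width: 0.22
grip_force: 59.9
```

```bash
python3 -c "
from h import *
need([.6272,.1702,.26],[0,0,-1],bear(-13))
from bench import arm
c=arm.capture('scene');np.savez('s2.npz',**c);d=arm.capture('side');np.savez('d2.npz',**d)
cv2.imwrite('pics/s2.png',np.hstack([cv2.resize(c['img'][130:220,190:280],(400,400),interpolation=2),cv2.resize(c['img'][60:180,170:290],(400,400),interpolation=2)]))"
```

```text
t 11.8 p [0.4528 0.3607 0.2654] F [ 0.3982  0.0992 -3.8054] q [-0.9531  0.3872  0.2648  1.7251 -0.1153  1.0357 -0.8797]
shift mm [-145.6  213.3    5.4] turn deg [ 0.3 -0.4 -0.2] shift after turn [-146.4  212.8    5.4]
```

View pics/s2.png

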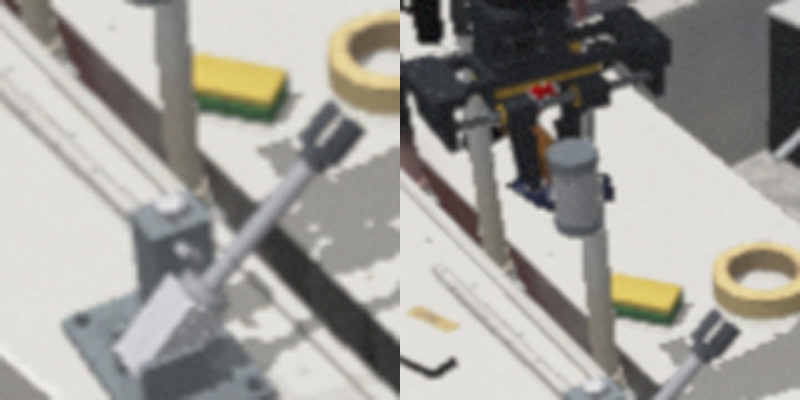

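```bash
python3 - <<'E'
from h import *
c=dict(np.load("s2.npz"))
P=np.array([.4359,.3045,0])
print([proj(c,P+[0,0,z]) for z in (.1145,.1005)],"seen",190+172/4.444,130+205/4.444)
b=np.array(bear(77.5));H=np.array([.4528,.3607,.2654])-.0505*b
print([proj(c,H+[0,0,z]) for z in (-.013,.051)],"tip if 5deg pitched:",proj(c,H+[0,0,-.013]-.0*b),proj(c,H+[0,0,.051]+.0056*b),proj(c,H+[0,0,.051]-.0056*b))
E
```

```text
[array([227.9032, 172.1042]), array([228.2824, 176.0909])] seen 228.7038703870387 176.12961296129612
[array([223.9512, 127.0408]), array([221.8159, 104.4432])] tip if 5deg pitched: [223.9512 127.0408] [220.8008 103.4251] [222.8377 105.4682]
```

```bash
python3 - <<'E'
from h import *
for f,p,seen in (("s1.npz",[.4494,.3583,.1699],(225.2,139.4)),("s2.npz",[.4528,.3607,.2654],(221.9,107.1))):
    c=dict(np.load(f));b=np.array(bear(77.5));H=np.array(p)-.0505*b
    print(proj(c,H+[0,0,.051]),seen)
    g=c["img"];hsv=cv2.cvtColor(g,cv2.COLOR_BGR2HSV)
    u,v=map(int,seen);roi=hsv[v-12:v+32,u-14:u+16]
    # head column extents: column-wise contrast against background at mid height
    print(cv2.cvtColor(g,cv2.COLOR_BGR2GRAY)[v-9:v+30,u].tolist())
E
```

```text
[224.4884 138.409 ] (225.2, 139.4)
[36, 33, 34, 36, 47, 89, 129, 131, 132, 129, 130, 134, 131, 116, 87, 82, 85, 96, 112, 113, 113, 112, 113, 111, 114, 113, 112, 110, 114, 116, 104, 86, 84, 85, 103, 148, 195, 211, 212]
[221.8159 104.4432] (221.9, 107.1)
[32, 30, 41, 87, 128, 130, 132, 133, 131, 130, 128, 111, 91, 84, 91, 101, 106, 117, 119, 118, 117, 114, 117, 114, 115, 116, 115, 115, 117, 110, 94, 87, 107, 166, 220, 221, 222, 222, 222]
```

The pin's measured row is 176.1, which matches the fully-down prediction of 176.1. The mallet has hardly shifted in the grip, so I'll take it back to its rest.

>>> step_arm(steps=[[-0.013, 0.019, 0, 0, 0, 0], [-0.013, 0.02, 0, 0, 0, 0], [-0.013, 0.02, 0, 0, 0, 0], [-0.013, 0.02, 0, 0, 0, 0], [-0.013, 0.02, 0, 0, 0, 0], [-0.013, 0.02, 0, 0, 0, 0], [-0.013, 0.02, 0, 0, 0, 0], [-0.013, 0.02, 0, 0, 0, 0], [-0.013, 0.02, 0, 0, 0, 0], [-0.013, 0.02, 0, 0, 0, 0], [-0.016, 0.014, 0, 0, 0, 0], [0.01, 0, 0, 0, 0, 7], [0.01, 0, 0, 0, 0, 7], [0.01, 0, 0, 0, 0, 7], [0.01, 0, 0, 0, 0, 7], [0, 0, 0, 0, 0, 7], [0, 0, 0, 0, 0, 7], [0, 0, 0, 0, 0, 7], [0, 0, 0, 0, 0, 7], [0, 0, 0, 0, 0, 7]])

```text
time_s: 13.57
eef_pos: [0.6388, 0.2044, 0.2567]
tcp_rot: [3.118, 0.368, -0.007]
wrist_force: [-1.3, -0.8, -4.0]
grip_width: 0.221
grip_force: 59.9
```

>>> step_arm(steps=[[0, 0, 0, 0, 0, 7], [0, 0, 0, 0, 0, 4], [0, 0, 0, 0, 0, 0]])

```text
time_s: 13.82
eef_pos: [0.6389, 0.2047, 0.2568]
tcp_rot: [3.138, 0.073, -0.007]
wrist_force: [0.1, 0.3, -3.6]
grip_width: 0.217
grip_force: 59.9
```

```bash
python3 -c "
from h import *
R=Ro.from_rotvec([-3.14,-.078,-.001]).as_matrix()
need([.6658,.1845,.0215],R[:,2],R[:,1])"
```

```text
t 13.82 p [0.6389 0.2047 0.2568] F [ 0.105   0.2734 -3.6495] q [-0.7705  0.625   0.6177  1.4811 -0.3769  1.1609 -1.6138]
shift mm [ 27.   20.9 235.2] turn deg [ 0.2  0.3 -0.2] shift after turn [ 25.8  21.6 235.3]
```

>>> step_arm(steps=[[0.013, 0.01, 0, 0.2, 0.3, -0.2], [0.013, 0.011, 0, 0, 0, 0], [0, 0, 0.025, 0, 0, 0], [0, 0, 0.025, 0, 0, 0], [0, 0, 0.025, 0, 0, 0], [0, 0, 0.025, 0, 0, 0], [0, 0, 0.025, 0, 0, 0], [0, 0, 0.02, 0, 0, 0], [0, 0, 0.01, 0, 0, 0], [0, 0, 0, 0, 0, 0], [0, 0, 0, 0, 0, 0]])

```text
time_s: 14.73
eef_pos: [0.6678, 0.1856, 0.1043]
tcp_rot: [-3.138, -0.084, -0.006]
wrist_force: [0.1, 0.0, -1.9]
grip_width: 0.218
grip_force: 59.9
```

```bash
python3 -c "
from h import *
R=Ro.from_rotvec([-3.14,-.078,-.001]).as_matrix()
need([.6658,.1845,.0215],R[:,2],R[:,1])"
```

```text
t 14.73 p [0.6678 0.1856 0.1043] F [ 0.082   0.028  -1.9228] q [-0.6659  0.8188  0.5277  1.5279 -0.4821  0.9221 -1.4997]
shift mm [-2.4  1.3 82.8] turn deg [-0.1 -0.2  0.2] shift after turn [-2.1  1.1 82.8]
```

>>> step_arm(steps=[[-0.003, 0, 0.01, 0, 0, 0.2], [0, 0, 0.02, 0, 0, 0], [0, 0, 0.02, 0, 0, 0], [0, 0, 0.015, 0, 0, 0], [0, 0, 0.007, 0, 0, 0], [0, 0, 0.003, 0, 0, 0], [0, 0, 0, 0, 0, 0], [0, 0, 0, 0, 0, 0]])

```text
time_s: 15.4
eef_pos: [0.6663, 0.1862, 0.0307]
tcp_rot: [-3.137, -0.077, -0.011]
wrist_force: [0.4, 0.4, -2.3]
grip_width: 0.219
grip_force: 59.9
```

```bash
python3 -c "
from h import *
R=Ro.from_rotvec([-3.14,-.078,-.001]).as_matrix()
need([.6658,.1845,.0215],R[:,2],R[:,1])"
```

```text
t 15.4 p [0.6663 0.1862 0.0307] F [ 0.4406  0.4382 -2.3174] q [-0.6395  0.9106  0.4788  1.5481 -0.5304  0.8071 -1.4704]
shift mm [-0.7  1.7  9.2] turn deg [-0.2 -0.4 -0. ] shift after turn [-0.6  1.6  9.2]
```

>>> step_arm(steps=[[-0.001, 0.0015, 0.003, 0, -0.4, 0], [0, 0, 0.003, 0, 0, 0], [0, 0, 0.002, 0, 0, 0], [0, 0, 0, 0, 0, 0], [0, 0, 0, 0, 0, 0]])

```text
time_s: 15.82
eef_pos: [0.6647, 0.1845, 0.0218]
tcp_rot: [-3.137, -0.077, 0.003]
wrist_force: [-0.7, -0.7, -3.0]
grip_width: 0.216
grip_force: 59.9
```

Not resting yet (−3.0 N). I'll lower it further in small steps.

>>> step_arm(steps=[[0.0005, 0, 0.001, 0, 0, 0], [0, 0, 0.001, 0, 0, 0], [0, 0, 0, 0, 0, 0]])

```text
time_s: 16.07
eef_pos: [0.6651, 0.1847, 0.021]
tcp_rot: [-3.137, -0.078, 0.003]
wrist_force: [-4.6, -0.6, 7.3]
grip_width: 0.221
grip_force: 59.9
```

>>> step_arm(steps=[[0, 0, -0.0005, 0, 0, 0], [0, 0, 0, 0, 0, 0], [0, 0, 0, 0, 0, 0], [0, 0, 0, 0, 0, 0], [0, 0, 0, 0, 0, 0], [0, 0, 0, 0, 0, 0]], claw=0.6, newtons=45)

```text
time_s: 16.57
eef_pos: [0.6651, 0.1847, 0.0202]
tcp_rot: [-3.137, -0.078, 0.003]
wrist_force: [0.4, -0.6, -0.7]
grip_width: 0.596
grip_force: 0.0
```

>>> step_arm(steps=[[0, 0, -0.01, 0, 0, 0], [0, 0, -0.02, 0, 0, 0], [0, 0, -0.03, 0, 0, 0], [0, 0, -0.03, 0, 0, 0], [0, 0, -0.03, 0, 0, 0], [0, 0, -0.03, 0, 0, 0], [0, 0, -0.03, 0, 0, 0], [0, 0, -0.03, 0, 0, 0], [-0.02, 0, -0.03, 0, 0, 0], [-0.02, 0, -0.03, 0, 0, 0], [0, 0, 0, 0, 0, 0]])

```text
time_s: 17.48
eef_pos: [0.6262, 0.1815, 0.2976]
tcp_rot: [-3.133, -0.077, -0.009]
wrist_force: [1.3, -0.2, 1.0]
grip_width: 0.595
grip_force: 0.0
```

```bash
python3 - <<'E'
from h import *
from bench import arm
s=arm.capture('scene');d=arm.capture('side');w=arm.capture('wrist')
np.savez('s3.npz',**s);np.savez('d3.npz',**d);np.savez('w3.npz',**w)
z=lambda i,x,y,ww,h:cv2.resize(i[y:y+h,x:x+ww],(400,300),interpolation=2)
a=cv2.imread('pics/side0.png')
cv2.imwrite('pics/m3.png',np.vstack([np.hstack([z(s['img'],280,150,80,60),z(d['img'],255,235,80,60)]),np.hstack([z(w['img'],160,0,280,210),z(a,255,235,80,60)])]))
need([.44,.2,.40],[0,0,-1],bear(-103))
# pose plan for spindle
psi=-12.7;o=np.array([.401,.263,0])
sx=np.array(bear(psi));sy=np.array(bear(psi+90));zz=np.array([0,0,1.])
ax=(sx+zz)/2**.5
for L in (.125,.13):
    g=o+.017*sx+.066*zz+(L-.054)*ax
    tz=np.sin(np.radians(20))*sx-np.cos(np.radians(20))*zz
    print(L,"grip",g,"TCP",g+.019*tz,"approach",g+.019*tz-.1*tz,"tz",tz)
E
```

```text
t 17.63 p [0.6255 0.1819 0.2908] F [0.3441 0.5351 0.9672] q [-0.7705  0.5571  0.6392  1.5053 -0.3507  1.1951 -1.5954]
shift mm [-184.5  -27.7 -108.8] turn deg [-0.2  0.1 15.8] shift after turn [-184.8   24.1 -109.2]
0.125 grip [0.4666 0.2482 0.1162] TCP [0.4729 0.2468 0.0984] approach [0.4395 0.2543 0.1923] tz [ 0.3337 -0.0752 -0.9397]
0.13 grip [0.47   0.2474 0.1197] TCP [0.4763 0.246  0.1019] approach [0.443  0.2535 0.1959] tz [ 0.3337 -0.0752 -0.9397]
```

View pics/m3.png

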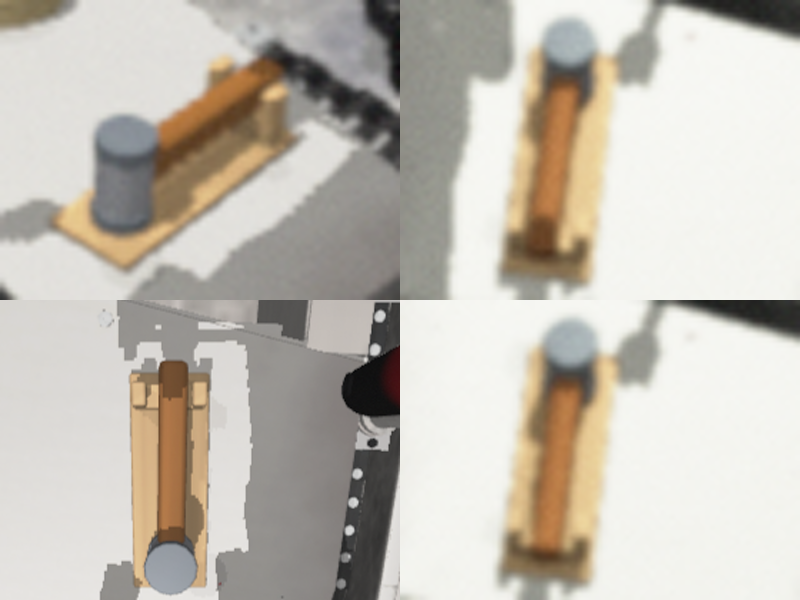

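```bash
python3 - <<'E'
from h import *
for f in ("w2.npz","w3.npz"):
    c=dict(np.load(f));hsv=cv2.cvtColor(c["img"],cv2.COLOR_BGR2HSV)
    m=cv2.inRange(hsv,(3,120,50),(14,255,200));m[:,:240]=0;m[:,330:]=0;m[210:]=0
    n,l,st,_=cv2.connectedComponentsWithStats(m);k=1+np.argmax(st[1:,4]);x,y,w,h,a=st[k]
    pts=[]
    for v in range(y+15,y+h-10,4):
        u=np.where(l[v]==k)[0];pts.append(plane(c,(u.min()+u.max())/2,v,.052)[:2])
    vx,vy,x0,y0=cv2.fitLine(np.array(pts,np.float32),cv2.DIST_HUBER,0,.001,.001).ravel()
    print(f,st[k],np.degrees(np.arctan2(vy,vx)),y0+(.62-x0)*vy/vx,y0+(.75-x0)*vy/vx,"end",plane(c,x+w/2,y,.052))
for f in ("side0.npz","d3.npz","scene0.npz","s3.npz"):
    c=dict(np.load(f));hsv=cv2.cvtColor(c["img"],cv2.COLOR_BGR2HSV)
    m=cv2.inRange(hsv,(3,130,50),(14,255,200));X=[255,335,235,295] if f[1]!="c" and f[0]=="s" and f.startswith("side") or f[0]=="d" else [280,360,150,210]
    M=np.zeros_like(m);M[X[2]:X[3],X[0]:X[1]]=m[X[2]:X[3],X[0]:X[1]]
    ys,xs=np.where(M>0);print(f,len(xs),cv2.fitLine(np.column_stack([xs,ys]).astype(np.float32),2,0,.01,.01).ravel())
E
```

```text
w2.npz [ 280   45   23  126 2413] 2.8761804 0.1834168 0.18994813 end [0.7506 0.1914 0.052 ]
w3.npz [ 270   43   21  127 2399] 2.2585459 0.18173021 0.18685736 end [0.7501 0.1872 0.052 ]
side0.npz 187 [  0.1277  -0.9918 285.6738 268.0107]
d3.npz 188 [  0.1449  -0.9894 285.0904 267.3723]
scene0.npz 107 [  0.7796  -0.6263 322.6075 170.9626]
s3.npz 106 [  0.7906  -0.6123 322.0094 172.2547]
```

The mallet is back in the rest, with its head within 2 mm of where it was, and upright. Next is the spindle.

>>> step_arm(steps=[[0, 0, -0.01, 0, 0, 5], [0, 0, 0, 0, 0, 5.5], [0, 0, 0, 0, 0, 5], [-0.02, -0.003, 0, 0, 0, 0], [-0.02, -0.003, 0, 0, 0, 0], [-0.02, -0.003, 0, 0, 0, 0], [-0.02, -0.003, 0, 0, 0, 0], [-0.02, -0.003, 0, 0, 0, 0], [-0.02, -0.003, 0, 0, 0, 0], [-0.02, -0.003, 0, 0, 0, 0], [-0.02, -0.003, 0, 0, 0, 0], [-0.02, -0.003, 0, 0, 0, 0], [-0.014, -0.003, 0, 0, 0, 0], [0, 0, 0, 0, 5, 0], [0, 0, 0, 0, 5, 0], [0, 0, 0, 0, 5, 0], [0, 0, 0, 0, 5, 0], [0, 0, 0, 0, 0, 0], [0, 0, 0, 0, 0, 0]], claw=0.5)

```text
time_s: 19.22
eef_pos: [0.4416, 0.2541, 0.3]
tcp_rot: [3.042, -0.333, 0.527]
wrist_force: [0.1, -0.3, 0.9]
grip_width: 0.495
grip_force: 0.0
```

```bash
python3 - <<'E'
from h import *
from bench import arm
need([.443,.2535,.196],[.3337,-.0752,-.9397],bear(-102.7))
w=arm.capture('wrist');np.savez('w4.npz',**w);cv2.imwrite('pics/w4.png',w['img'])
E
```

```text
t 19.22 p [0.4416 0.2541 0.3   ] F [ 0.0788 -0.3133  0.9461] q [-1.5489  0.1227  0.8271  2.0637  0.2602  0.8086 -2.6861]
shift mm [-33.6   0.4  98.5] turn deg [-0.1  0.3  0.2] shift after turn [-34.1   0.3  98.3]
```

View pics/w4.png

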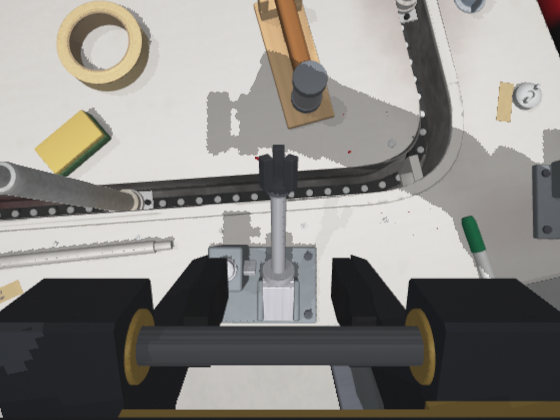

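The view shows the shaft running along column ~279 from (279,195) to (279,260), between the fingers. Joint 7 is near its limit, so I'll flip the grasp by half a turn. That was one picture more than the limit of 10, so from here on I'll use numbers only.

```bash
python3 - <<'E'
from h import *
c=dict(np.load("w4.npz"));g=cv2.cvtColor(c["img"],cv2.COLOR_BGR2GRAY).astype(float)
mid=[]
for v in range(200,256,6):
    r=c["img"][v,262:298].astype(int); gr=np.gradient(g[v,262:298]); a=np.argsort(-abs(gr))[:4]+262
    mid.append((v,sorted(a.tolist())))
print(mid)
for psi,o in ((-12.7,(.401,.263,0)),):
    sx=np.array(bear(psi));zz=np.array([0,0,1.]);ax=(sx+zz)/2**.5
    for L in (.054,.07,.1,.13,.15,.197): print(L,proj(c,np.array(o)+.017*sx+.066*zz+(L-.054)*ax))
E
```

```text
[(200, [270, 288, 295, 296]), (206, [269, 270, 271, 286]), (212, [270, 271, 285, 286]), (218, [270, 271, 285, 286]), (224, [270, 271, 285, 286]), (230, [270, 271, 285, 286]), (236, [266, 270, 292, 293]), (242, [265, 266, 291, 292]), (248, [265, 272, 284, 292]), (254, [265, 266, 284, 292])]
0.054 [278.412  274.4449]
0.07 [278.4215 264.3982]
0.1 [278.4407 243.972 ]
0.13 [278.4621 221.1681]
0.15 [278.4779 204.4313]
0.197 [278.5204 159.2236]
```

>>> step_arm(steps=[[0, 0, 0, 0, 0, -7], [0, 0, 0, 0, 0, -7], [0, 0, 0, 0, 0, -7], [0, 0, 0, 0, 0, -7], [0, 0, 0, 0, 0, -7], [0, 0, 0, 0, 0, -7], [0, 0, 0, 0, 0, -7], [0, 0, 0, 0, 0, -7], [0, 0, 0, 0, 0, -7], [0, 0, 0, 0, 0, -7], [0, 0, 0, 0, 0, -7], [0, 0, 0, 0, 0, -7], [0, 0, 0, 0, 0, -7], [0, 0, 0, 0, 0, -7], [0, 0, 0, 0, 0, -7], [0, 0, 0, 0, 0, -7], [0, 0, 0, 0, 0, -7], [0, 0, 0, 0, 0, -7], [0, 0, 0, 0, 0, -7], [0, 0, 0, 0, 0, -7]])

```text
time_s: 20.93
eef_pos: [0.4444, 0.2524, 0.3009]
tcp_rot: [1.241, 2.515, 0.116]
wrist_force: [-0.1, 0.3, 0.2]
grip_width: 0.5
grip_force: 0.0
```

>>> step_arm(steps=[[0, 0, 0, 0, 0, -7], [0, 0, 0, 0, 0, -7], [0, 0, 0, 0, 0, -7], [0, 0, 0, 0, 0, -7], [0, 0, 0, 0, 0, -7], [0, 0, 0, 0, 0, -5], [0, 0, 0, 0, 0, 0], [0, 0, 0, 0, 0, 0]])

```text
time_s: 21.6
eef_pos: [0.4441, 0.2526, 0.3008]
tcp_rot: [0.317, 2.78, -0.05]
wrist_force: [-0.4, 0.7, -0.9]
grip_width: 0.502
grip_force: 0.0
```

```bash
python3 - <<'E'
from h import *
need([.443,.2535,.196],[.3337,-.0752,-.9397],bear(77.3))
E
```

```text
t 21.6 p [0.4441 0.2526 0.3008] F [-0.3503  0.6556 -0.9072] q [-1.2534  0.1072  0.501   2.0499  0.3194  0.8262  0.3863]
shift mm [36.7  0.3 98.2] turn deg [ 0.1 -0.2 -0.3] shift after turn [37.   0.7 98.1]
```

>>> step_arm(steps=[[0.018, 0, 0.03, 0, 0, 0], [0.019, 0.0005, 0.03, 0, 0, 0], [0, 0, 0.03, 0, 0, 0], [0, 0, 0.03, 0, 0, 0], [0, 0, 0.02, 0, 0, 0], [0, 0, 0.015, 0, 0, 0], [0, 0, 0, 0, 0, 0], [0, 0, 0, 0, 0, 0]])

```text
time_s: 22.27
eef_pos: [0.461, 0.2497, 0.1422]
tcp_rot: [0.314, 2.779, -0.052]
wrist_force: [-0.1, 0.3, -0.2]
grip_width: 0.498
grip_force: 0.0
```

```bash
python3 - <<'E'
from h import *
need([.4763,.246,.1019],[.3337,-.0752,-.9397],bear(77.3))
E
```

```text
t 22.27 p [0.461  0.2497 0.1422] F [-0.0553  0.3111 -0.244 ] q [-1.1434  0.4149  0.4625  2.1697  0.255   0.4045  0.3869]
shift mm [-1.1 -0.2 43.2] turn deg [ 0.  -0.2 -0.2] shift after turn [-1.  -0.2 43.2]
```

>>> step_arm(steps=[[-0.001, 0, 0.015, 0, 0, 0], [0, 0, 0.015, 0, 0, 0], [0, 0, 0.008, 0, 0, 0], [0, 0, 0.005, 0, 0, 0], [0, 0, 0, 0, 0, 0], [0, 0, 0, 0, 0, 0]])

```text
time_s: 22.77
eef_pos: [0.4759, 0.2475, 0.103]
tcp_rot: [0.31, 2.779, -0.049]
wrist_force: [-0.6, 1.0, 0.0]
grip_width: 0.498
grip_force: 0.0
```

```bash
python3 - <<'E'
from h import *
need([.4763,.246,.1019],[.3337,-.0752,-.9397],bear(77.3))
E
```

```text
t 22.77 p [0.4759 0.2475 0.103 ] F [-0.6314  1.0468  0.0166] q [-1.0858  0.5105  0.4327  2.1624  0.2364  0.3076  0.4059]
shift mm [-0.3 -1.3  1.3] turn deg [ 0.2 -0.1 -0.1] shift after turn [-0.3 -1.3  1.3]
```

Close on the shaft.

>>> step_arm(steps=[[0, -0.001, 0.001, 0, 0, 0], [0, 0, 0, 0, 0, 0], [0, 0, 0, 0, 0, 0], [0, 0, 0, 0, 0, 0], [0, 0, 0, 0, 0, 0], [0, 0, 0, 0, 0, 0], [0, 0, 0, 0, 0, 0], [0, 0, 0, 0, 0, 0]], claw=0.0, newtons=50)

```text
time_s: 23.43
eef_pos: [0.4761, 0.2466, 0.1017]
tcp_rot: [0.309, 2.779, -0.049]
wrist_force: [0.2, 1.4, 0.4]
grip_width: 0.143
grip_force: 50.0
```

```bash
python3 - <<'E'
from h import *
from bench import arm
s=arm.observe();p=np.array(s["eef_pos"]);sx=np.array(bear(-12.7))
ax=(sx+[0,0,1])/2**.5
need(p+.07*ax,[.3337,-.0752,-.9397],bear(77.3)); print(s["grip_width"]*88)
E
```

```text
t 23.43 p [0.4761 0.2466 0.1017] F [0.1865 1.438  0.3829] q [-1.0835  0.5128  0.432   2.164   0.2366  0.303   0.4069]
shift mm [-63.4   0.1 -29.7] turn deg [ 0.2 -0.1 -0. ] shift after turn [-63.4   0.  -29.6]
12.5914286410604
```

>>> step_arm(steps=[[-0.0045, 0, -0.0021, 0, 0, 0], [-0.0045, 0, -0.0021, 0, 0, 0], [-0.0045, 0, -0.0021, 0, 0, 0], [-0.0045, 0, -0.0021, 0, 0, 0], [0, 0, 0, 0, 0, 0]])

```text
time_s: 23.85
eef_pos: [0.491, 0.2427, 0.1165]
tcp_rot: [0.311, 2.778, -0.049]
wrist_force: [0.3, 0.3, -1.7]
grip_width: 0.141
grip_force: 50.0
```

>>> step_arm(steps=[[-0.009, 0, -0.0042, 0, 0, 0], [-0.009, 0, -0.0042, 0, 0, 0], [-0.009, 0, -0.0042, 0, 0, 0], [-0.009, 0, -0.0042, 0, 0, 0], [-0.009, 0, -0.0042, 0, 0, 0], [-0.009, 0, -0.0042, 0, 0, 0], [-0.009, 0, -0.0042, 0, 0, 0], [0, 0, 0, 0, 0, 0]])

```text
time_s: 24.52
eef_pos: [0.5401, 0.2319, 0.1665]
tcp_rot: [0.312, 2.776, -0.047]
wrist_force: [0.9, -0.1, -0.9]
grip_width: 0.145
grip_force: 50.0
```

```bash
python3 - <<'E'
from h import *
need([.48,.2,.40],[.3337,-.0752,-.9397],bear(77.3))
E
```

```text
t 24.52 p [0.5401 0.2319 0.1665] F [ 0.8855 -0.1182 -0.8681] q [-0.9252  0.4357  0.3743  2.0224  0.2099  0.4753  0.5694]
shift mm [ -31.4  -43.1 -237.2] turn deg [ 0.3 -0.  -0.2] shift after turn [ -31.3  -44.3 -237. ]
```

>>> step_arm(steps=[[-0.0085, 0, -0.0235, 0, 0, 0], [-0.0085, 0, -0.0235, 0, 0, 0], [-0.0085, 0, -0.0235, 0, 0, 0], [-0.0085, 0, -0.0235, 0, 0, 0], [-0.0085, 0, -0.0235, 0, 0, 0], [-0.0085, 0, -0.0235, 0, 0, 0], [-0.0085, 0, -0.0235, 0, 0, 0], [-0.0085, 0, -0.0235, 0, 0, 0], [-0.0085, 0, -0.0235, 0, 0, 0], [-0.0085, 0, -0.0235, 0, 0, 0], [-0.0085, 0, -0.0235, 0, 0, 0], [-0.0085, 0, -0.0235, 0, 0, 0], [0, 0, 0, 0, 0, 0]])

```text
time_s: 25.6
eef_pos: [0.5391, 0.232, 0.4695]
tcp_rot: [0.31, 2.774, -0.042]
wrist_force: [0.7, 0.4, -0.2]
grip_width: 0.144
grip_force: 50.0
```

```bash
python3 - <<'E'
from h import *
a=np.radians(65);sx=np.array(bear(-12.7))
need([.54,.23,.46],np.sin(a)*sx-np.cos(a)*np.array([0,0,1]),bear(77.3))
E
```

```text
t 25.6 p [0.5391 0.232  0.4695] F [ 0.6847  0.3639 -0.166 ] q [-0.9769  0.1033  0.3908  1.641   0.2265  1.1631  0.6904]
shift mm [ 2.  -1.8  9.3] turn deg [  0.4 -44.9  -0.3] shift after turn [ 8.  -1.7  5.2]
```

>>> step_arm(steps=[[0, 0, 0, 0, -5, 0], [0, 0, 0, 0, -5, 0], [0, 0, 0, 0, -5, 0], [0, 0, 0, 0, -5, 0], [0, 0, 0, 0, -5, 0], [0, 0, 0, 0, -5, 0], [0, 0, 0, 0, -5, 0], [0, 0, 0, 0, -5, 0], [0, 0, 0, 0, -5, 0], [0, 0, 0, 0, 0, 0], [0, 0, 0, 0, 0, 0]])

```text
time_s: 26.52
eef_pos: [0.5369, 0.2312, 0.4625]
tcp_rot: [0.221, 2.004, -0.141]
wrist_force: [1.1, 0.2, -0.9]
grip_width: 0.141
grip_force: 50.0
```

```bash
python3 - <<'E'
from h import *
from bench import arm
a=np.radians(65);sx=np.array(bear(-12.7))
s=arm.observe();p=np.array(s["eef_pos"])
need(p,np.sin(a)*sx-np.cos(a)*np.array([0,0,1]),bear(77.3));print(s["wrist_force"],s["grip_force"])
tz=Ro.from_rotvec(s["tcp_rot"]).as_matrix()[:,2];g=p-.019*tz
ims={n:arm.capture(n) for n in("scene","side")}
e=[g+[0,0,z] for z in(-.128,.02,.067)]
for n,c in ims.items():
    np.savez("f_"+n,**c);im=c["img"];gr=cv2.cvtColor(im,cv2.COLOR_BGR2GRAY).astype(float)
    print(n,[proj(c,x).round(1) for x in e])
    for z in(-.12,-.105,-.08,-.07,-.05,-.04,.04,.055):
        u,v=proj(c,g+[0,0,z]);u0=int(u)-14;print(z,round(u,1),round(v,1),"row from",u0,gr[int(round(v)),u0:u0+29].astype(int).tolist())
E
```

```text
t 26.52 p [0.5369 0.2312 0.4625] F [ 1.1058  0.1939 -0.8919] q [-1.1847  0.0184  0.1982  2.1479  1.3636  1.0376 -0.455 ]
shift mm [0. 0. 0.] turn deg [ 0.1 -0.4  0.1] shift after turn [0. 0. 0.]
[ 1.1058  0.1939 -0.8919] 49.98626070097089
scene [array([266.9,  95.2]), array([266.1,  32.7]), array([265.8,   9.9])]
-0.12 266.9 92.1 row from 252 [104, 100, 102, 103, 101, 102, 102, 103, 105, 101, 102, 94, 81, 94, 100, 98, 98, 99, 105, 101, 103, 105, 104, 103, 101, 101, 101, 97, 81]
-0.105 266.8 86.3 row from 252 [101, 103, 99, 104, 101, 101, 100, 100, 102, 103, 101, 90, 80, 91, 99, 102, 96, 99, 101, 101, 102, 100, 102, 105, 104, 100, 101, 96, 80]
-0.08 266.7 76.3 row from 252 [102, 102, 99, 100, 99, 97, 99, 96, 96, 89, 84, 90, 95, 94, 98, 97, 97, 99, 93, 94, 99, 99, 96, 99, 98, 96, 99, 98, 80]
-0.07 266.6 72.2 row from 252 [100, 101, 99, 99, 100, 101, 100, 97, 102, 108, 118, 120, 115, 109, 113, 114, 129, 149, 159, 155, 128, 122, 111, 96, 97, 98, 98, 97, 79]
-0.05 266.5 63.9 row from 252 [29, 31, 35, 37, 32, 33, 39, 29, 34, 30, 33, 31, 39, 79, 100, 100, 102, 100, 97, 96, 95, 98, 97, 95, 9
[... 1212 characters left out ...]
 156, 168, 170, 166, 168, 163, 159, 157, 155]
-0.05 315.7 150.2 row from 301 [127, 126, 127, 124, 127, 124, 124, 121, 124, 120, 119, 115, 101, 97, 90, 94, 100, 109, 115, 116, 119, 112, 118, 118, 114, 117, 117, 117, 117]
-0.04 315.9 147.8 row from 301 [193, 156, 129, 120, 121, 122, 124, 122, 123, 123, 121, 116, 108, 100, 98, 97, 97, 108, 108, 108, 114, 113, 115, 115, 119, 115, 118, 117, 119]
0.04 318.0 126.7 row from 304 [239, 228, 183, 132, 114, 108, 97, 72, 49, 43, 43, 51, 53, 55, 61, 57, 43, 39, 40, 61, 86, 85, 59, 46, 41, 37, 37, 36, 41]
0.055 318.4 122.5 row from 304 [240, 237, 224, 177, 135, 108, 94, 74, 53, 43, 41, 44, 41, 36, 36, 46, 62, 76, 82, 84, 87, 79, 65, 46, 37, 33, 27, 28, 26]
```

```bash
python3 - <<'E'
from h import *
from bench import arm
s=arm.observe();p=np.array(s["eef_pos"]);tz=Ro.from_rotvec(s["tcp_rot"]).as_matrix()[:,2];g=p-.019*tz
for n in("scene","side"):
    c=dict(np.load(f"f_{n}.npz"));a=proj(c,g-[0,0,.13]);b=proj(c,g+[0,0,.067])
    x0,y0,x1,y1=int(min(a[0],b[0]))-14,max(0,int(b[1])-3),int(max(a[0],b[0]))+16,int(a[1])+5
    roi=cv2.resize(c["img"][y0:y1,x0:x1],None,fx=6,fy=6,interpolation=2)
    pr=np.degrees(np.arctan2((a-b)[0],(a-b)[1]));print(n,"vertical slope deg",pr,"mid",a,b)
    L=cv2.HoughLinesP(cv2.Canny(roi,20,50),1,np.pi/720,30,minLineLength=50,maxLineGap=8)
    for u0,v0,u1,v1 in (L[:,0] if L is not None else []):
        an=np.degrees(np.arctan2(u1-u0,v1-v0));an=(an+90)%180-90
        if abs(an-pr)<12: print(round(an,1),(x0+u0/6,y0+v0/6),(x0+u1/6,y0+v1/6))
E
```

```text
scene vertical slope deg 0.7389618712640091 mid [267.2973  94.9804] [266.1844   8.7023]
0.0 (np.float64(280.5), np.float64(98.83333333333333)) (np.float64(280.5), np.float64(68.83333333333334))
0.0 (np.float64(277.3333333333333), np.float64(21.5)) (np.float64(277.3333333333333), np.float64(10.333333333333332))
0.0 (np.float64(277.3333333333333), np.float64(30.5)) (np.float64(277.3333333333333), np.float64(42.333333333333336))
0.0 (np.float64(276.5), np.float64(40.333333333333336)) (np.float64(276.5), np.float64(29.833333333333332))
0.0 (np.float64(280.6666666666667), np.float64(75.33333333333333)) (np.float64(280.6666666666667), np.float64(88.0))
side vertical slope deg -5.6685017012342245 mid [313.7474 168.7363] [318.7122 118.7168]
-0.6 (np.float64(306.3333333333333), np.float64(137.33333333333334)) (np.float64(306.5), np.float64(121.83333333333333))
-0.8 (np.float64(303.3333333333333), np.float64(148.0)) (np.float64(303.5), np.float64(136.5))
1.9 (np.float64(310.3333333333333), np.float64(118.16666666666667)) (np.float64(310.6666666666667), np.float64(128.33333333333334))
```

```bash
python3 - <<'E'
from h import *
for n in("scene","side"):
    c=dict(np.load(f"f_{n}.npz"));b=dict(np.load(f"{n}0.npz"))
    d=cv2.absdiff(c["img"],b["img"]).max(2)
    R=range(8,98,3) if n=="scene" else range(116,172,3)
    U=(250,292) if n=="scene" else (298,336)
    print(n,U)
    for v in R: print(v,"".join("#" if x>18 else "." for x in d[v,U[0]:U[1]]))
E
```

```text
scene (250, 292)
8 ............######....####................
11 ............################..............
14 .............###############..............
17 .............###############..............
20 #...........###############...............
23 ########......############................
26 ############...##########.................
29 ############...########...................
32 #######################...................
35 ##########################................
38 #########################.................
41 #########################.................
44 ############################..............
47 ############################..............
50 ##########################................
53 ######################....................
56 ######################....................
59 ##################........................
62 ################..........................
65 ###############.#.........................
68 ..............####........................
71 ...........###...#######..................
74 ...................###....................
77 .......................
[... 428 characters left out ...]
############
125 .............##############.##########
128 ............##########################
131 ............#####################.....
134 ...........####################.......
137 ..........###################.........
140 ..........##################..........
143 ...........###############............
146 ................#########.............
149 ...............#####..................
152 ...............#####..................
155 ...........###.####...................
158 .............#########................
161 ..............#.......................
164 .............#######..................
167 .............#######..................
170 ..............#####...................
```

The rod seems to lean about 3° in pitch. I'll lower it 10 cm so the cameras see it against the plain bench, then measure again.

>>> step_arm(steps=[[0.0181, 0, 0.0085, 0, 0, 0], [0.0181, 0, 0.0085, 0, 0, 0], [0.0181, 0, 0.0085, 0, 0, 0], [0.0181, 0, 0.0085, 0, 0, 0], [0.0181, 0, 0.0085, 0, 0, 0], [0, 0, 0, 0, 0, 0], [0, 0, 0, 0, 0, 0]])

```text
time_s: 27.2
eef_pos: [0.5383, 0.2313, 0.3649]
tcp_rot: [0.225, 2.0, -0.14]
wrist_force: [-0.6, -0.1, -1.0]
grip_width: 0.144
grip_force: 50.0
```

```bash
cat > m.py <<'E'
from h import *
from bench import arm
s=arm.observe();p=np.array(s["eef_pos"]);tz=Ro.from_rotvec(s["tcp_rot"]).as_matrix()[:,2];g=p-.019*tz
print(s["time_s"],p,"tz",tz,s["joint_positions"],s["wrist_force"])
for n in("scene","side"):
    c=arm.capture(n);b=dict(np.load(f"{n}0.npz"))
    d=cv2.absdiff(c["img"],b["img"]).max(2)
    A=proj(c,g-[0,0,.13]);B=proj(c,g+[0,0,.067]);print(n,A,B);U=int(A[0])-16;print(U)
    for v in range(int(B[1])-3,int(A[1])+6,3): print(v,"".join("#" if x>18 else "." for x in d[v,U:U+36]))
E
python3 m.py
```

```text
27.2 [0.5383 0.2313 0.3649] tz [ 0.8829 -0.1989 -0.4254] [-1.1737  0.1875  0.2054  2.2567  1.5222  0.9711 -0.7784] [-0.6296 -0.109  -1.0415]
scene [267.774  130.4557] [266.8081  55.3615]
251
52 ....................................
55 ............######....####..........
58 ............##############..........
61 .............#############..........
64 ##...........##############.........
67 #####..........#.########...........
70 ##########.....########.............
73 #############.......................
76 ###############..##.................
79 #####################...............
82 ##########################..........
85 ############################........
88 ##########################..........
91 #########################...........
94 #####################...............
97 ####################................
100 ##################..................
103 #################...................
106 ################.#..................
109 #################...#####...........
112 ...........#############............
115 ..............#######...............
118 ..............#####
[... 309 characters left out ...]
###
145 .............#######################
148 ..............###########...########
151 ..............#############.########
154 .............#####################..
157 ............####################....
160 ............##################......
163 ...........##################.......
166 ...........#################........
169 ..............#############.........
172 ...............########.............
175 ..............##########............
178 ............#############...........
181 .............###########............
184 ...............#######..............
187 ..............#######...............
190 ...............######...............
193 ######...................#######....
```

>>> step_arm(steps=[[0, 0, 0, 0, -1.5, 0], [0, 0, 0, 0, -1.5, 0], [0, 0, 0, 0, 0, 0], [0, 0, 0, 0, 0, 0]])

```text
time_s: 27.63
eef_pos: [0.5379, 0.2319, 0.3654]
tcp_rot: [0.219, 1.948, -0.141]
wrist_force: [-0.1, 0.3, -1.2]
grip_width: 0.142
grip_force: 50.0
```

```bash
python3 m.py; python3 -c "
from h import *
from bench import arm
print(Ro.from_rotvec(arm.observe()['tcp_rot']).as_matrix())"
```

```text
27.6333 [0.5379 0.2319 0.3654] tz [ 0.9039 -0.2016 -0.3773] [-1.1871  0.2134  0.2019  2.2772  1.5799  1.0149 -0.8585] [-0.0687  0.2837 -1.2228]
scene [267.374  130.6229] [266.3521  55.5736]
251
52 ....................................
55 ..........#######...#####...........
58 ..........#######...#####...........
61 ...........##############...........
64 ...........##############...........
67 ...............########.............
70 ########......########..............
73 ###########.........................
76 ##############..##..................
79 ###############..#..................
82 ########################............
85 ###########################.........
88 ##########################..........
91 #########################...........
94 ######################..............
97 ####################................
100 ##################..................
103 ##################..................
106 #################.....#.............
109 #################..#######..........
112 ..#####..###############............
115 ...............#######..............
118 ...............#
[... 394 characters left out ...]
###
151 ..............#############.########
154 .............#######################
157 .............####################...
160 ............###################.....
163 ...........##################.......
166 ...........#################........
169 ..............#############.........
172 ...............#########............
175 .............#########..............
178 ............############............
181 ............#############...........
184 ..............########..............
187 ..............#######...............
190 ..............######................
193 ######..........###.......######....
[[-0.367   0.2197  0.9039]
 [ 0.0869  0.9756 -0.2018]
 [-0.9261  0.0045 -0.3772]]
```

The rod is now upright to within about 0.5°, its lower end is near z = 0.24, and nothing touches it. I'll let it settle and then hand in.

>>> step_arm(steps=[[0, 0, 0, 0, 0, 0], [0, 0, 0, 0, 0, 0], [0, 0, 0, 0, 0, 0], [0, 0, 0, 0, 0, 0], [0, 0, 0, 0, 0, 0], [0, 0, 0, 0, 0, 0]])

```text
time_s: 28.23
eef_pos: [0.5377, 0.2315, 0.3644]
tcp_rot: [0.218, 1.948, -0.143]
wrist_force: [0.5, 0.2, -2.1]
grip_width: 0.147
grip_force: 50.0
```

```bash
python3 -c "
from bench import arm
print(arm.observe()['joint_velocities'].round(3)); print(arm.close_job())"
```

```text
[ 0.     0.002  0.     0.     0.001 -0.001 -0.001]
the job is handed in; nothing more can be done
None
```

Job handed in at about 28 s (no verdict shown): pin knocked fully down, mallet back in its rest (head within 2 mm, handle end 3–4 mm off), three-jawed spindle held upright about 24 cm above the bench; I viewed 11 pictures, one over the limit of 10.

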